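# Set the code switches of the cooker hood's receiver

### The arm

A 6-joint arm with a two-finger parallel gripper is mounted at the origin on a cart in front of the work surface, level with it; the furniture and walls round the work are solid. World frame = base frame: x ahead of the robot, y to its left, z up, the work surface at z = 0. Lengths are in mm, angles in degrees, forces in N, time in s.
With the tool pointing down it reaches from about 300 to 850 mm from the base axis. Payload 4.2 kg.
Tool frame: the origin (TCP) lies midway between the tips of the shut fingers; the grasp point (between the pads) lies 19 mm behind it; z points along the fingers, y is the line along which they close (so a half turn about z gives the same grasp; the last joint's range is limited). The gripper opens to 91 mm and grips with 3 to 60 N. Pads are 32 mm wide; open, the fingers measure 118 mm over their backs; the gripper's body (76 mm by 178 mm) begins 60 mm behind the grasp point.
Start: joints at [72.594, 18.312, 89.639, -0, 72.044, -1.146], TCP at [161.005, 552.015, 213.976] pointing down, gripper open.
Joint ranges: [-177.97, 177.97], [-48.28, 115.42], [12.27, 149.76], [-77.06, 257.06], [2.81, 150.46], [-146.56, 146.56]. Speed limits (degrees/s): [147.25, 147.25, 180, 180, 180, 180].

### API

Orientations are given as [roll, pitch, yaw] about the fixed x, y, z axes, in that order (R = Rz(yaw) Ry(pitch) Rx(roll)).
In Python, from workcell import env gives the robot as it stands.
- The arm moves only by the tool jog_arm, never from a script. Its argument "steps" is one flat list of numbers, 5 for each row, row after row: the closure, from 0 (fully open) to 1 (shut), then the shift along the tool's x, y, z in cm, then the turn about the tool's z in degrees. A call has 1 to 20 rows; each row is the pose to reach, as a shift and turn from the pose commanded when the call began, along the tool's axes at that moment; what a row does not reach only later rows make up. A row lasts 1/10 s, in which the tool goes at most 50 mm and 8.59 degrees, less where a joint would pass 70% of its speed; a pose out of reach is approached as far as the arm can. A call with a gripper value outside its range is refused whole. The fingers move at their own pace and stop on an object; "force" is the grip in N (left out, the last holds). Time passes only in rows, so rows that repeat a pose let the fingers close. It gives the time, the measured TCP pose, the force and the opening at its end, in the units of the state.
- env.state(): the state, without advancing time (a new reading comes with each control period).
- env.grab_frame(name): name is "scene" or "top" or "wrist"; returns the picture (400x640x3 uint8, red, green, blue); there is no depth.
- env.camera_params(name): a dict with "fx", "fy", "cx", "cy" (pixels), "k1" (the pictures are not rectified: a ray, as slopes to the right and down, at radius r is drawn at 1 + k1 r^2 times it, then the intrinsics apply), "R" (3x3) and "t" (3): a world point X has camera coordinates R X + t. Camera axes: x right, y down, z forward; pixel columns grow to the right and rows downward; lengths in mm; the calibration is good to about 2 mm. A picture is of the moment at which its call begins: read the wrist's pose just before it. camera_params takes no time and is no camera call; for the wrist camera it gives the pose at the moment of the call.
- env.job_done(): hands the job in, once; it reports no verdict.
The state is a dict: "time_s": time; "qpos": joint angles; "qvel": joint speeds; "effort": joint torques, N m; "ee_pos": TCP position; "ee_rot": TCP orientation; "force": force on the tool from outside, world axes, zero at the start; "torque": the same for the moment, N m; "gripper_width": finger opening in mm.
Only numpy, scipy, OpenCV 4.12 (cv2) and the standard library are available. Lean on these libraries where they do the work, as an engineer would, in place of code of your own. Each camera call takes 0.05 s, during which the arm holds its last target. There are 200 camera calls.

### The job

The cooker hood's receiver box lies on the worktop and its three code switches must read red on, blue off, yellow on. Slide the red switch fully to the on end (the side of the box with the green stripe) and the blue switch fully to the off end (the side with the black stripe); the yellow one is already on, so leave it there.

Things in the scene. Friction and masses are not known exactly. Their poses are not given: they have to be found in the camera images.
- box: White box fixed on the worktop left of the hob, 110 (x) by 190 (y) by 36 mm high; origin at the centre of its underside. Its x axis, along which the switches slide, points away from the robot within 20 degrees; z up. On the flat top a green stripe marks the +x (on) edge, a black one the -x (off) edge. Switches sit side by side at y = +55, 0, -55 mm; which colour sits where varies.
- red_switch: Red upright grip, 14 mm along the slide (x), 18 across, 28 tall; origin at its centre, 18 mm above the box's flat top (grip spans 4 to 32 mm above it); axes parallel to the box's. Slides along the box's x from -18 mm (fully off) to +18 mm (fully on) in the box's frame; hard stops, no spring, about 2.5 N friction, stays where left. Starts off, within 6 mm of the stop.
- blue_switch: Blue switch, like the red one in size, origin, axes and travel. Starts on, within 6 mm of the stop at +18 mm.
- yellow_switch: Yellow switch, like the red one in size, origin, axes and travel. Starts on, within 6 mm of the stop at +18 mm, and is to stay on.

How it is judged (in metres and radians):
At the end, for the whole second after the job is handed in: The red and yellow switches stand within 10 mm of their on stop (green side) and the blue one within 10 mm of its off stop (black side), all at rest (x of each of red_switch, yellow_switch in the frame of box above 0.008 m and x of blue_switch in the frame of box below -0.008 m and linear speed of each of red_switch, blue_switch, yellow_switch below 0.01 m/s); the robot touches nothing.
It fails at once if the yellow switch is moved away from on (past the middle of its travel) (x of yellow_switch in the frame of box below 0 m).
It also fails if it takes over 38 s, if anything falls off the work surface, if the arm or the gripper's body presses on something with over 40 N, if the wrist force passes 120 N, or if a joint passes its speed limit or range.

## Working session

There is one attempt and no reset: what is moved stays moved. The work goes in short steps, Python scripts to look and compute and a tool call to move; the robot and the scene stay as the last step left them, time stands still between calls to the robot, and variables do not carry over. Pictures are saved under pics/ and viewed, on a budget of 10 in all, crops included, one or two more only if the job needs it, and the job is handed in when it is done.

Besides the shell and the picture viewer there is one more tool, called after "Request:" as name(argument=value, ...), one argument or row to a line, values as JSON. jog_arm: Moves the arm, as the interface text tells. Its arguments: {"type":"object","properties":{"steps":{"type":"array","items":{"type":"number"}},"force":{"type":"number"}},"required":["steps"]}

```bash
mkdir -p pics; python3 - <<'E'
from workcell import env
import cv2,numpy as np
s=env.state();print(s['time_s'],s['ee_pos'],s['ee_rot'],s['gripper_width'])
ims=[]
for n in("top","wrist"):
    p=env.camera_params(n);im=env.grab_frame(n)
    np.savez(f'{n}0.npz',im=im,**p);print(n,p)
    ims.append(cv2.cvtColor(im,cv2.COLOR_RGB2BGR))
    cv2.imwrite(f'pics/{n}0.png',ims[-1])
E
```

```text
0.0 [160.82358487 551.52873795 213.13655308] [-1.79900669e+02 -2.87571585e-03  1.63740973e+02] 91.60055678605465
top {'fx': 465.944789677651, 'fy': 465.944789677651, 'cx': 327.1746363675351, 'cy': 193.8719854131415, 'k1': -0.050221449003200566, 'R': array([[ 0.01059356, -0.99993948,  0.00296891],
       [-0.99375554, -0.01085777, -0.11104972],
       [ 0.11107524, -0.00177396, -0.99381042]]), 't': array([174.28376965, 564.98841234, 875.5056383 ])}
wrist {'fx': 306.4598379038847, 'fy': 306.4598379038847, 'cx': 319.4536561945178, 'cy': 200.03376333975083, 'k1': -0.0037624391042253634, 'R': array([[ 0.27979189,  0.96005741, -0.00250256],
       [ 0.92389783, -0.2685433 ,  0.2725753 ],
       [ 0.2610159 , -0.07857647, -0.9621312 ]]), 't': array([-573.80806892,  -31.6093386 ,  391.2887152 ])}
```

View pics/top0.png

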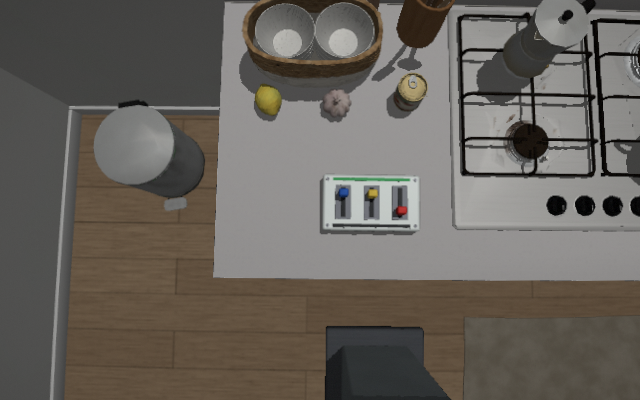

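View pics/wrist0.png

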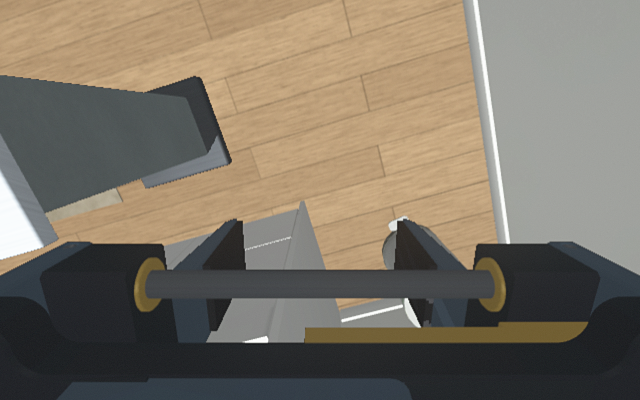

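The top view shows the box at columns 322–419, rows 176–232. Its green stripe is on the far side. Blue is at (343,193), yellow at (372,194) and red at (402,211). The wrist view only sees the floor.

```bash
cat >h.py <<'E'
import cv2,numpy as np
def ray(p,uv,z):
    K=np.array([[p['fx'],0,p['cx']],[0,p['fy'],p['cy']],[0,0,1]],float)
    n=cv2.undistortPoints(np.array(uv,float).reshape(-1,1,2),K,np.array([p['k1'],0,0,0,0],float)).reshape(-1,2)
    R=p['R'];C=-R.T@p['t'];d=np.c_[n,np.ones(len(n))]@R
    return C+d*((z-C[2])/d[:,2])[:,None]
def masks(im):
    h=cv2.cvtColor(im,cv2.COLOR_RGB2HSV);H,S,V=cv2.split(h);s=(S>150)&(V>60)
    return {'red':s&((H<8)|(H>172)),'blue':s&(H>100)&(H<130),'yellow':s&(H>18)&(H<32),'green':(S>90)&(H>40)&(H<85)&(V>50)}
E
python3 - <<'E'
from h import *
d=np.load('top0.npz');p=d;im=d['im'];x0,y0=315,168
sub=im[168:240,315:427]
for k,m in masks(sub).items():
    y,x=np.nonzero(m); print(k,len(x),x.min()+x0,x.max()+x0,y.min()+y0,y.max()+y0,x.mean()+x0,y.mean()+y0)
    if k=='green':
        g=ray(p,np.c_[x+x0,y+y0],36);v=cv2.fitLine(g[:,:2].astype(np.float32),cv2.DIST_L2,0,.01,.01).ravel();print(v,np.degrees(np.arctan2(v[1],v[0])),g.min(0),g.max(0))
    else: print(ray(p,[[x.mean()+x0,y.mean()+y0]],60))
w=((sub.min(2)>190)).astype(np.uint8)
c=max(cv2.findContours(w,cv2.RETR_EXTERNAL,cv2.CHAIN_APPROX_NONE)[0],key=cv2.contourArea)
W=ray(p,c.reshape(-1,2)+[x0,y0],36)
print(cv2.minAreaRect(W[:,:2].astype(np.float32)))
E
```

```text
red 75 397 406 206 214 401.24 210.06666666666666
[[530.75188129  40.85207402  60.        ]]
blue 72 339 347 188 196 342.97222222222223 192.16666666666666
[[563.42212645 150.66334569  60.        ]]
yellow 72 368 376 189 198 371.9861111111111 193.375
[[561.7285797   95.92921146  60.        ]]
green 171 334 409 178 180 371.0760233918129 178.97076023391813
[5.1037609e-03 9.9998695e-01 5.9262866e+02 9.5297852e+01] 89.70757 [590.25337912  21.38792913  36.        ] [594.79678244 167.42711848  36.        ]
((548.9708251953125, 94.88912963867188), (177.9683837890625, 97.3087387084961), 89.87062072753906)
```

Request:
jog_arm(
  steps=[1, -45.9, -39.8, 5, -16.1, 1, -45.9, -39.8, 5, -16.1, 1, -45.9, -39.8, 5, -16.1, 1, -45.9, -39.8, 5, -16.1, 1, -45.9, -39.8, 5, -16.1, 1, -45.9, -39.8, 5, -16.1, 1, -45.9, -39.8, 5, -16.1, 1, -45.9, -39.8, 5, -16.1, 1, -45.9, -39.8, 5, -16.1, 1, -45.9, -39.8, 5, -16.1, 1, -45.9, -39.8, 5, -16.1, 1, -45.9, -39.8, 5, -16.1, 1, -45.9, -39.8, 5, -16.1, 1, -45.9, -39.8, 5, -16.1, 1, -45.9, -39.8, 5, -16.1, 1, -45.9, -39.8, 5, -16.1],
  force=20,
)

```text
time_s: 1.7
ee_pos: [489.3, 42.8, 164.0]
ee_rot: [180.0, -0.0, 179.9]
force: [0.5, -0.5, -0.3]
gripper_width: 0.3
```

```bash
python3 - <<'E'
from workcell import env
from h import *
s=env.state();print(s['time_s'],s['ee_pos'],s['ee_rot'],s['gripper_width'],s['force'])
for n in("wrist","scene"):
    p=env.camera_params(n);im=env.grab_frame(n);np.savez(f'{n}1.npz',im=im,**p)
    cv2.imwrite(f'pics/{n}1.png',im[:,:,::-1])
E
```

```text
1.7 [489.30698713  42.76270045 164.00366578] [ 1.79972702e+02 -2.68354120e-02  1.79946516e+02] 0.32205458625004246 [ 0.54376795 -0.50075163 -0.34866854]
```

View pics/wrist1.png

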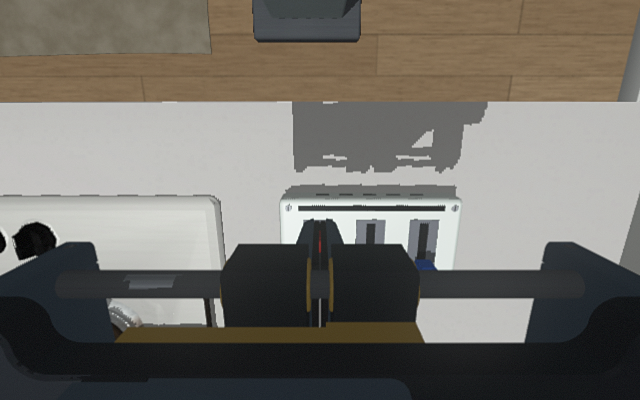

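The wrist view shows the black-stripe edge of the box: the edge is at row ~197, with corners at columns 281 and 461. The red slot is at column ~318, directly under the fingers. I'll check the box edge against the top-view estimate.

```bash
python3 - <<'E'
from h import *
p=np.load('wrist1.npz')
print(ray(p,[[281,200],[461,199],[303,208],[446,208],[371,222]],36))
E
```

```text
[[497.2745756    3.44037509  36.        ]
 [496.32781424 185.5961904   36.        ]
 [505.76497254  25.58471233  36.        ]
 [505.85170936 171.4652075   36.        ]
 [520.94761357  95.61311616  36.        ]]
```

View pics/scene1.png

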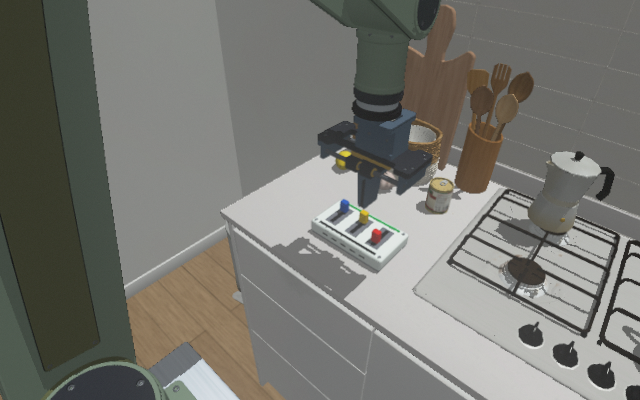

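Both views agree: box centre is about (549, 96) and yaw about 0. The spacing between switches measures 55 mm as specified. Next I descend behind red and push it +x.

Request:
jog_arm(
  steps=[1, 0, 0, 5, 0, 1, 0, 0, 9, 0, 1, 0, 0, 11.4, 0, 1, 0, 0, 11.4, 0, 1, -1, 0, 11.4, 0, 1, -2, 0, 11.4, 0, 1, -2.5, 0, 11.4, 0, 1, -3, 0, 11.4, 0, 1, -3.5, 0, 11.4, 0, 1, -4, 0, 11.4, 0, 1, -4.4, 0, 11.4, 0, 1, -4.8, 0, 11.4, 0, 1, -5.1, 0, 11.4, 0, 1, -5.2, 0, 11.4, 0, 1, -5.2, 0, 11.4, 0],
)

```text
time_s: 3.3
ee_pos: [542.6, 41.2, 49.9]
ee_rot: [-180.0, 0.0, 179.8]
force: [-2.0, -0.1, 1.1]
gripper_width: 0.2
```

Request:
jog_arm(
  steps=[1, 1, 0, 0, 0, 1, 1, 0, -4, 0, 1, 1, 0, -7, 0, 1, 0, 3, -8, 0, 1, -2, 7, -8, 0, 1, -5.7, 11, -8, 0, 1, -5.7, 11, -8, 0, 1, -5.7, 11, -8, 0],
)

```text
time_s: 4.1
ee_pos: [599.5, 151.9, 129.4]
ee_rot: [-180.0, -0.0, 179.9]
force: [-0.6, -0.6, -0.5]
gripper_width: 0.4
```

```bash
python3 - <<'E'
from workcell import env
from h import *
s=env.state();print(s['time_s'],s['ee_pos'],s['force'])
a=[]
for n in("wrist","top"):
    p=env.camera_params(n);im=env.grab_frame(n);np.savez(f'{n}2.npz',im=im,**p);a.append(im)
    for k,m in masks(im).items():
        if n=="top": m[:168]=0;m[240:]=0;m[:,:315]=0;m[:,427:]=0
        y,x=np.nonzero(m)
        if len(x): print(n,k,len(x),x.mean(),y.mean(),ray(p,[[np.median(x),np.median(y)]],60))
cv2.imwrite('pics/wt2.png',cv2.resize(np.vstack([a[0],a[1][100:260]]),None,fx=1,fy=1)[:,:,::-1])
E
```

```text
4.1 [599.52142814 151.93614998 129.35250078] [-0.64590714 -0.64295716 -0.45718514]
wrist red 637 182.17582417582418 173.59654631083203 [[567.0258366   42.50001073  60.        ]]
wrist blue 439 317.56947608200454 169.1981776765376 [[565.50076706 150.38830948  60.        ]]
wrist yellow 1999 381.6758379189595 288.2616308154077 [[712.71944727 265.34499685  60.        ]]
wrist green 910 254.05384615384617 198.03956043956043 [[589.26627737  97.54157432  60.        ]]
top red 79 400.69620253164555 192.65822784810126 [[563.04105997  41.08600526  60.        ]]
top blue 65 343.5692307692308 191.98461538461538 [[563.75958536 148.72785247  60.        ]]
top yellow 70 371.98571428571427 193.4857142857143 [[561.4916844   95.90301954  60.        ]]
top green 4 407.5 179.5 [[588.91669896  28.54807021  60.        ]]
```

View pics/wt2.png

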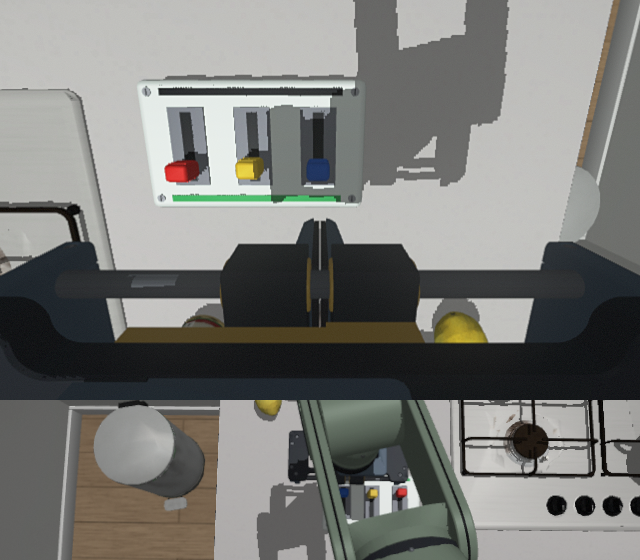

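In the wrist view, red (182,172) now sits level with yellow (249,169) at the green end. Blue is at (318,169), directly ahead of the fingers and clear of them. I'll descend in front of blue and push it −x.

Request:
jog_arm(
  steps=[1, 0, 0, 4, 0, 1, 0, 0, 7, 0, 1, 0, 0, 7.9, 0, 1, 0, 0, 7.9, 0, 1, 1, 0, 7.9, 0, 1, 1.5, 0, 7.9, 0, 1, 2, 0, 7.9, 0, 1, 2.5, 0, 7.9, 0, 1, 3, 0, 7.9, 0, 1, 3.5, 0, 7.9, 0, 1, 3.9, 0, 7.9, 0, 1, 4.2, 0, 7.9, 0, 1, 4.3, 0, 7.9, 0, 1, 4.3, 0, 7.9, 0],
)

```text
time_s: 5.6
ee_pos: [556.9, 151.5, 51.1]
ee_rot: [180.0, 0.0, 179.8]
force: [3.3, 0.7, 2.2]
gripper_width: 0.3
```

Request:
jog_arm(
  steps=[1, -1, 0, 0, 0, 1, -1, 0, -4, 0, 1, -3, 0, -8, 0, 1, -3, 5, -10, 0, 1, -3, 10, -10, 0, 1, -3, 15, -10, 0, 1, -3, 20, -10, 0, 1, -3, 20, -10, 0, 1, -3, 20, -10, 0],
)

```text
time_s: 6.5
ee_pos: [586.0, 351.8, 149.3]
ee_rot: [-179.9, -0.2, 180.0]
force: [0.6, -0.6, 0.7]
gripper_width: 0.7
```

```bash
python3 - <<'E'
from workcell import env
from h import *
s=env.state();print(s['time_s'],s['ee_pos'],s['force'],abs(s['qvel']).max())
a=[]
for n in("wrist","top"):
    p=env.camera_params(n);im=env.grab_frame(n);np.savez(f'{n}3.npz',im=im,**p);a.append(im)
    for k,m in masks(im).items():
        if n=="top": m[:168]=0;m[240:]=0;m[:,:315]=0;m[:,427:]=0
        y,x=np.nonzero(m)
        if len(x): print(n,k,len(x),x.mean(),y.mean(),ray(p,[[np.median(x),np.median(y)]],60))
cv2.imwrite('pics/wt3.png',np.vstack([a[0],a[1][100:260]])[:,:,::-1])
E
```

```text
6.5 [585.9596922  351.77962277 149.27326898] [ 0.60846748 -0.6348223   0.71263827] 2.654090691805971
wrist blue 677 84.99852289512556 142.34859675036927 [[532.28376254 154.05623651  60.        ]]
wrist yellow 887 82.8196166854566 207.07328072153325 [[565.76271117 103.24326962  60.        ]]
wrist green 696 68.22701149425288 206.14080459770116 [[588.4858576  128.10079976  60.        ]]
top red 79 400.7974683544304 192.58227848101265 [[563.04105997  41.08600526  60.        ]]
top blue 71 342.92957746478874 210.11267605633802 [[529.72910128 150.37936722  60.        ]]
top yellow 72 371.93055555555554 193.48611111111111 [[561.4916844   95.90301954  60.        ]]
top green 169 370.8165680473373 178.96449704142012 [[589.05865628  99.68423773  60.        ]]
```

View pics/wt3.png

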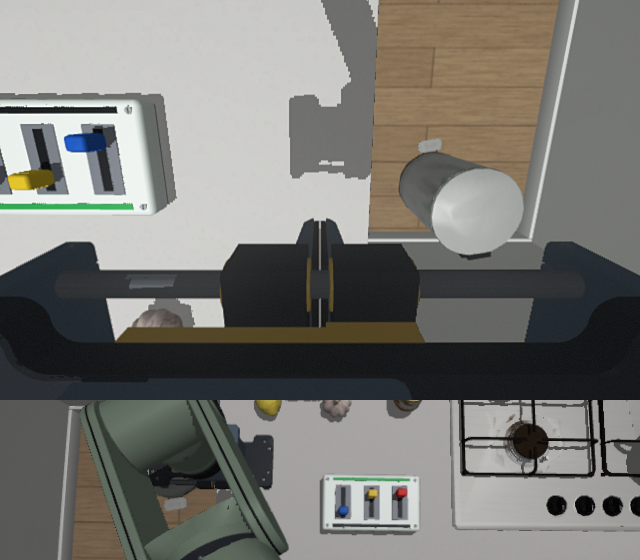

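The picture shows blue at the black end (top view 343,210), and red (401,193) and yellow (372,193) at the green end. The arm is clear of everything.

```bash
python3 -c "
from workcell import env
print(env.job_done())"
```

```text
the job is handed in; nothing more can be done
None
```

The red switch is now on, the blue one is off, and yellow was not touched. I handed the job in at about 6.6 s of the 38 s allowed. It gives no verdict, so the result below rests on my own camera checks.

I found the box in the top and wrist pictures, with its centre near (549, 96) mm and almost no rotation. I then used the shut fingers to push red to the green side and blue to the black side, and backed the arm well clear. The force readings after each push were about 4 N or less.

The last top view put the switches at these positions along the slide, measured from the box centre:

| Switch | Position (mm) | Needed (mm) |
|---|---|---|
| Red | +14 | above +8 |
| Yellow | +12.5 (unchanged) | above +8 |
| Blue | −19 | below −8 |

- **Disagreement between cameras:** the wrist camera read about 2 to 4 mm further in +x than the top camera, more for yellow. That is well inside the 10 mm tolerance.
- **Pushes relative to the stops:** the switches may be a few millimetres short of their hard stops, because I aimed the pushes about 3 mm short to avoid pressing on them. Blue's −19 mm, just past its −18 mm stop, shows the few millimetres of error in these readings.

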